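# Move the caddy to the other folding hook and fold the emptied one away

### The arm

A 6-joint arm with a two-finger parallel gripper is mounted at the origin on a cart in front of the work surface, level with it; the furniture and walls round the work are solid. World frame = base frame: x ahead of the robot, y to its left, z up, the work surface at z = 0. Lengths are in m, angles in rad, forces in N, time in s.
With the tool pointing down it reaches from about 0.375 to 0.975 m from the base axis. Payload 3.8 kg.
Tool frame: the origin (TCP) lies on the centre line of the jaws, within the pads' length; the fingertips stand 17 mm ahead of it and the grasp point (between the pads) lies 2 mm behind it (bot.tip_extent is the distance from the TCP to the fingertips, in m); z points along the fingers, y is the line along which they close (so a half turn about z gives the same grasp; the last joint's range is limited). The gripper opens to 85 mm and grips with 20 to 120 N. Pads are 22 mm wide; open, the fingers measure 114 mm over their backs; the gripper's body (76 mm by 85 mm) begins 54 mm behind the grasp point. The pads swing forward as they close: fully open they stand 13 mm farther back than shut.
Start: joints at [-1.193, 0.264, 1.604, -0, 1.274, -0.037], TCP at [0.272, -0.618, 0.248] pointing down, gripper open.
Joint ranges: [-2.63, 2.63], [-0.94, 2.18], [0.31, 2.57], [-1.31, 4.45], [0, 2.66], [-2.55, 2.55]. Speed limits (rad/s): [2.57, 2.57, 3.14, 3.14, 3.14, 3.14].

### API

Orientations are given as a rotation vector (axis times angle).
In Python, from workcell import readout, read_camera, finish_job, bot gives the robot as it stands.
- The arm moves only by the tool jog_arm, never from a script. Its argument "deltas" is one flat list of numbers, 7 for each row, row after row: the shift along the tool's x, y, z in m, then the turn, a rotation vector about the tool's x, y, z in degrees, then the gripper command: -1 is shut, 1 is fully open, values between are in proportion. A call has 1 to 8 rows; each row is the pose to reach, as a shift and turn from the pose commanded when the call began, along the tool's axes at that moment; what a row does not reach only later rows make up. A row lasts 1/10 s, in which the tool goes at most 50 mm and 8.59 degrees, less where a joint would pass 70% of its speed; a pose out of reach is approached as far as the arm can. A call with a gripper value outside its range is refused whole. The fingers move at their own pace and stop on an object; "squeeze" is the grip in N (left out, the last holds). Time passes only in rows, so rows that repeat a pose let the fingers close. It gives the time, the measured TCP pose, the force, the opening and the grip force at its end, in the units of the state.
- readout.read_state(): the state, without advancing time (a new reading comes with each control period).
- read_camera(name): name is "scene" or "top"; returns a dict with "color" (400x640x3 uint8, blue, green, red), "fx", "fy", "cx", "cy" (pixels), "origin" and "attitude" of the camera in the world. Camera axes: x right, y down, z forward; pixel columns grow to the right and rows downward; lengths in m; the calibration is good to about 2 mm. A picture is of the moment at which its call begins. There is no depth.
- finish_job(): hands the job in; it is judged then, once.
The state is a dict: "time": time; "q": joint angles; "joint_vel": joint speeds; "joint_torque": joint torques, N m; "tool_pos": TCP position; "tcp_rot": TCP orientation; "wrist_force": force on the tool from outside, world axes, zero at the start; "torque": the same for the moment, N m; "width": opening from 0.0 (shut) to 1.0 (fully open); "grip_force": force on a finger pad.
Only numpy, scipy, OpenCV 4.12 (cv2) and the standard library are available. Lean on these libraries where they do the work, as an engineer would, in place of code of your own. Each camera call takes 0.05 s, during which the arm holds its last target. There are 200 camera calls.

### The job

Swing the folded hook of the empty stand out to its stop, move the instrument caddy from the other stand onto it, and when it hangs there by itself, fold the emptied hook flat against its panel until it has snapped past its spring catch and rests on its stop, wherever that is set. The little hinges are delicate: move the hooks by light pushes on the upright peg with shut fingertips, never by gripping them, never with more than about 18 N, and set the caddy on gently. Keep the caddy upright, do not put it down on the way, and leave the things lying around where they are.

Things in the scene. Friction and masses are not known exactly. Their poses are not given: they have to be found in the camera images.
- stand_a: Stand that carries the caddy at the start, fixed. Grey panel 150 mm wide (y), 8 thick, top at z=156 mm, on a dark base plate 14 high reaching 90 mm in front. Origin: on the worktop under the middle of the panel's front. x points into the panel, z up. Hinge pin (upright) at (-14,45) mm. Hook peg: folded at (-14,-40), swung out at (-99,45) mm, turning clockwise seen from above.
- stand_b: The empty stand, same sizes, frame and hook as stand_a; its hook is folded at the start, its arm 9 mm in front of the panel.
- hook_a (a joint): Angle (rad) of stand a's hook: 0 parallel to the panel, 1.57 swung square out, at its stop. Hinge friction: 1 to 2 N at the peg, so it stays where left. Folding, the arm crosses a spring ball (very roughly 5 to 10 N at the peg, then it gives suddenly) and meets a stop screw, both set at an unmeasured depth: home lies anywhere from 0 to 0.145, differing each time; outside the ball it reads home + 0.12 or more.
- hook_b (a joint): Angle (rad) of stand b's hook, same meaning, hinge and kind of catch; it starts home, near 0 (its catch is set fully back). Pushing it out over its ball takes the same force as on stand a.
- catch_a_ball (a joint): How far (m) the spring ball of stand a's catch is pressed down: 0 up, about 0.002 while the arm is on top of it, 0 again once the arm has passed. The ball (8 mm across) stands under the path of the arm, 68 mm from the pin.
- hook_a_pin (a point): On the hinge pin of stand a at the height of the arm's axis (z=150 mm). The frame turns with the hook: z up, the level round steel arm (10 mm thick) runs from here along -y for 85 mm and ends in the upright peg.
- hook_b_pin (a point): Same point and frame on stand b's hook.
- hook_a_peg (a point): Top centre of hook a's upright round peg: 10 mm thick, 85 mm from the pin, top at z=187 mm (37 above the arm's axis, 31 above the panel's top edge, so it can also be pushed from behind, over the panel).
- hook_b_peg (a point): Same point on hook b.
- caddy: Instrument caddy, 0.15 to 0.27 kg: grey open box 38 (x) by 60 (y) by 40 mm high with glass rods, and a steel bail (12 thick in x, 67 wide in y) arching over it. Origin: centre of the underside, z up. Opening under the bail: 59 wide, from z=40 (rim) to z=110 mm at the peak (104 at the sides). It hangs with the arm through it, square to the bail; it comes on or off over the peg.
- caddy_eye (a point): Underside of the bail's peak, 110 mm above the caddy's underside; hanging, it lies 5 mm above the arm's axis.
- caddy_grip (a point): Point in the upright black grip block on the bail's peak: block 16 mm wide along the caddy's y, 20 along x, from 114 to 152 mm above the caddy's underside; this point is at 137 mm. Axes as the caddy's.
- slide_box: Bystander, loose: slide box 39x97x33 mm, origin at the centre of its underside.
- oil_bottle: Bystander, loose: small capped bottle, 44 mm across, 88 tall, origin at the centre of its underside.
- tape_roll: Bystander, loose: roll of tape lying flat, 68 mm across, 15 high, origin at the centre of its underside.

How it is judged:
On the way, in this order (a step that is already met when the one before it is completed fails the run):
1. the hook of the empty stand is swung out to its stop (value of joint hook_b above 1.45 rad), for 0.2 s.
2. the caddy hangs by itself on that hook, released (value of joint hook_b above 1.4 rad and y of caddy_eye in the frame of hook_b_pin between -0.078 and -0.012 m and x of caddy_eye in the frame of hook_b_pin between -0.01 and 0.01 m and z of caddy_eye in the frame of hook_b_pin between 0.001 and 0.01 m and angle between caddy's own z axis and vertical below 0.2 rad and contact force between caddy and the fingers below 0.1 N and linear speed of caddy below 0.05 m/s), for 0.3 s.
3. the emptied hook is folded home in its catch (value of joint hook_a below 0.152 rad and value of joint catch_a_ball below 0.0005 m), for 0.2 s.
At the end, for the whole second after the job is handed in: Hook b is out (over 1.4 rad) and the caddy hangs on it: bail peak within 10 mm of the arm sideways, 1 to 10 mm above its axis, 12 to 78 mm from the pin, caddy within 0.2 rad of upright, released, under 0.05 m/s. Hook a is folded home in its catch (under 0.152 rad, ball up again within 0.5 mm) (all of step 2 and all of step 3); the robot touches nothing.
It fails at once if a hook (or its stand) is pushed or gripped with more than 18 N (contact force between any of stand_a, stand_b and the fingers above 18 N or contact force between any of stand_a, stand_b and the arm above 18 N).
It fails at once if the caddy bears on a hook or stand with more than 25 N (contact force between any of stand_a, stand_b and caddy above 25 N).
It fails at once if the caddy is tipped by more than 0.6 rad (angle between caddy's own z axis and vertical above 0.6 rad).
It fails at once if the caddy is set or dropped on the worktop or a base plate (height (world z) of caddy below 0.02 m).
It fails at once if a bystander is shifted by more than 15 mm (distance of any of slide_box, oil_bottle, tape_roll from where it was at the start of the episode above 0.015 m).
It also fails if it takes over 72 s, if anything falls off the work surface, if the arm or the gripper's body presses on something with over 40 N, if the wrist force passes 120 N, or if a joint passes its speed limit or range.

## Working session

There is one attempt and no reset: what is moved stays moved. The work goes in short steps, Python scripts to look and compute and a tool call to move; the robot and the scene stay as the last step left them, time stands still between calls to the robot, and variables do not carry over. Pictures are saved under pics/ and viewed, at most 10 in all, crops included, and the job is handed in when it is done.

Besides the shell and the picture viewer there is one more tool, called after "Request:" by a JSON object that holds its "api" and its "payload", one argument or row to a line. jog_arm: Moves the arm, as the interface text tells. Its arguments: {"type":"object","properties":{"deltas":{"type":"array"},"squeeze":{"type":"number"}},"required":["deltas"]}

```bash
ls; mkdir -p pics
python3 - <<'E'
from workcell import readout, read_camera, bot
import cv2
s=readout.read_state();print(s)
for n in("scene","top"):
    c=read_camera(n);cv2.imwrite(f"pics/{n}0.png",c["color"]);print(n,c["fx"],c["fy"],c["cx"],c["cy"],c["origin"],c["attitude"])
E
```

```text
pics
{'time': 0.0, 'q': array([-1.19285497e+00,  2.64771428e-01,  1.60539189e+00, -1.71893812e-05,
        1.27369908e+00, -3.69058139e-02]), 'joint_vel': array([ 2.33154954e-03, -3.71240484e-04,  8.91533705e-05,  1.59612386e-03,
       -3.32621256e-04, -8.90098498e-04]), 'joint_torque': array([ 2.20130845e-03, -5.15105939e+01, -3.67313325e+01, -2.01613796e-05,
        1.29022033e-02,  1.71514796e-05]), 'tool_pos': array([ 0.27178937, -0.61709686,  0.24694001]), 'tcp_rot': array([-3.07206398e+00, -6.46525364e-01,  6.29991136e-04]), 'wrist_force': array([0.662765  , 0.18633352, 0.39706744]), 'torque': array([-0.03020703, -0.02273838,  0.01199894]), 'grip_force': 0.0, 'width': 1.0006408148179624}
scene 400.2915887431543 400.2915887431543 329.28848275896416 196.445545195878 [ 0.02862937 -0.90321392  1.27478788] [-2.34896467  0.61489926 -0.23248627]
top 520.125090631607 520.125090631607 313.90590786670026 193.26417946589743 [ 0.32472143 -0.02170377  1.6466714 ] [-2.15727614  2.15416256 -0.17692004]
```

View pics/scene0.png

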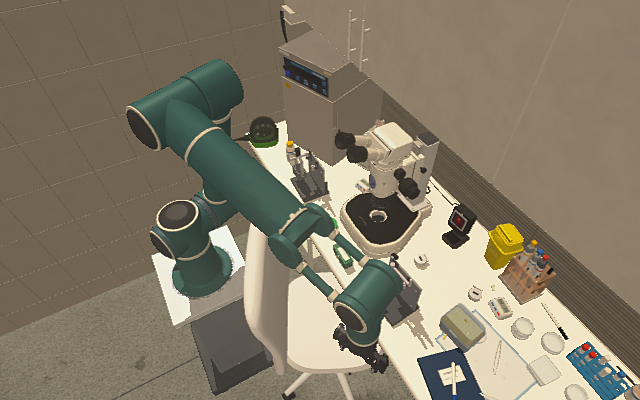

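View pics/top0.png

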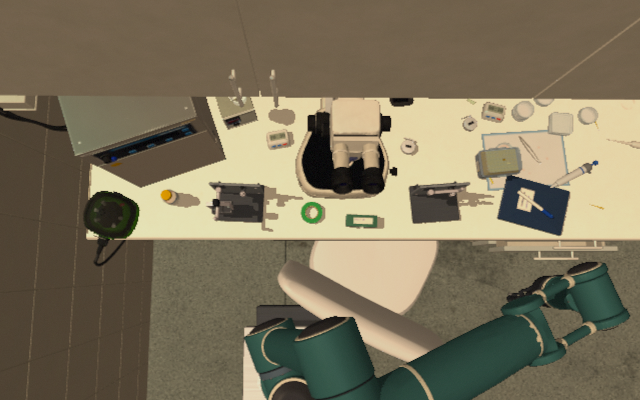

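The top view shows stand A with the caddy near (237,202), stand B near (435,203), the bottle at (168,196), the tape at (312,212) and the slide box at (361,221). The next step is to enlarge both stands.

```bash
cat > h.py <<'E'
import numpy as np, cv2
from scipy.spatial.transform import Rotation as R
from workcell import readout, read_camera, bot
def ray(c,u,v):
    d=R.from_rotvec(c["attitude"]).as_matrix()@np.array([(u-c["cx"])/c["fx"],(v-c["cy"])/c["fy"],1.])
    return np.array(c["origin"]),d
def onz(c,u,v,z):
    o,d=ray(c,u,v); return o+d*(z-o[2])/d[2]
def proj(c,p):
    q=R.from_rotvec(c["attitude"]).as_matrix().T@(np.array(p)-c["origin"])
    return np.array([c["fx"]*q[0]/q[2]+c["cx"],c["fy"]*q[1]/q[2]+c["cy"]])
def two(c1,p1,c2,p2):
    o,d=ray(c1,*p1);o2,e=ray(c2,*p2)
    t=np.linalg.lstsq(np.c_[d,-e],o2-o,rcond=None)[0]
    return (o+d*t[0]+o2+e*t[1])/2, np.linalg.norm(o+d*t[0]-o2-e*t[1])
E
python3 - <<'E'
import cv2,numpy as np
from h import *
i=cv2.imread("pics/top0.png")
def crop(x,y,w,h,k,im):return cv2.resize(im[y:y+h,x:x+w],None,fx=k,fy=k,interpolation=cv2.INTER_CUBIC)
a=crop(200,170,80,60,7,i);b=crop(400,170,80,60,7,i)
s=cv2.imread("pics/scene0.png")
cv2.imwrite("pics/c1.png",np.hstack([crop(203,172,66,58,6,i),crop(405,172,66,58,6,i)]))
cv2.imwrite("pics/c2.png",np.hstack([crop(280,135,60,75,6,s),crop(375,245,60,75,6,s)]))
E
```

```text
(no output)
```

View pics/c1.png

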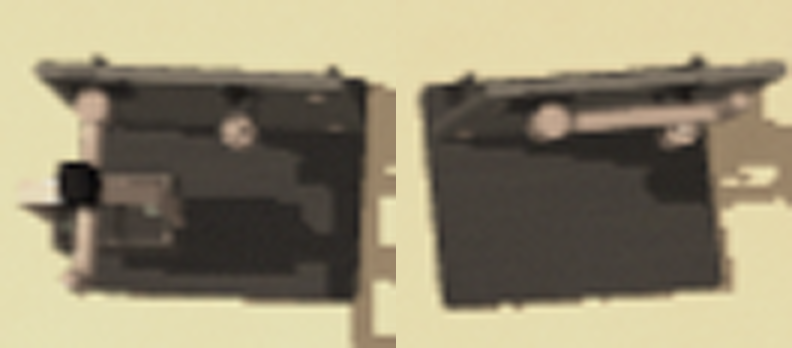

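View pics/c2.png

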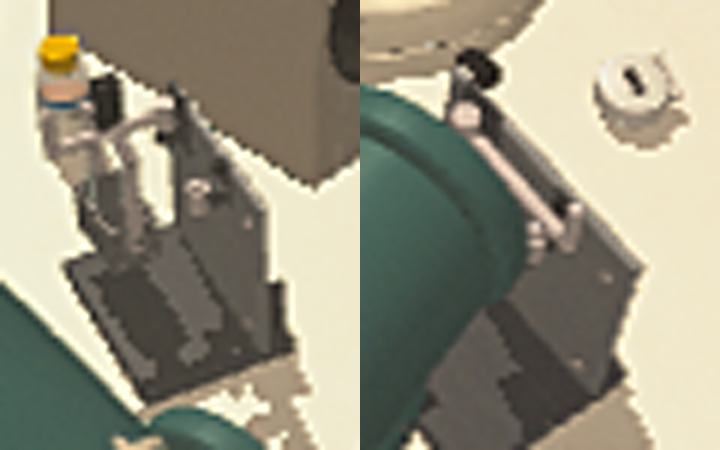

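In the crops, A's pin is at about (92,103) and its out peg at (73,278), with the black grip block at (80,184). B's pin is at about (154,122) and its folded peg at (345,100). Next I'll compute world positions.

Run:
```python
from h import *
np.set_printoptions(precision=4,suppress=True)
import json
c=read_camera("top");s=read_camera("scene")
P=lambda x,y,ox,oy:((x+.5)/6-.5+ox,(y+.5)/6-.5+oy)
A=lambda x,y,z:onz(c,*P(x,y,203,172),z)
B=lambda x,y,z:onz(c,*P(x,y,405,172),z)
print("A panel top L,R",A(40,64,.156),A(367,80,.156))
print("A base BL,BR",A(80,290,.014),A(358,300,.014))
print("A pin160, peg187",A(92,100,.16),A(73,278,.187))
print("B panel top L,R",B(422-396,88,.156),B(786-396,64,.156))
print("B base BL BR",B(446-396,308,.014),B(721-396,288,.014))
print("B pin160, peg187",B(154,120,.16),B(345,98,.187))
hsv=cv2.cvtColor(c["color"],cv2.COLOR_BGR2HSV);g=c["color"].max(2)
m=(g<25).astype(np.uint8);m2=np.zeros_like(m);m2[190:215,205:225]=m[190:215,205:225]
ys,xs=np.nonzero(m2);print("blk",xs.mean(),ys.mean(),len(xs),xs.min(),xs.max(),ys.min(),ys.max())
# scene: pegs
S=lambda x,y,ox,oy:P(x,y,ox,oy)
print("two A peg/pin etc")
print(two(c,P(154,120,405,172),s,S(465-360,112,375,245)),"B pin")
print(two(c,P(345,97,405,172),s,S(575-360,207,375,245)),"B peg")
print("bottle",onz(c,169,194,.088),"tape",onz(c,312,212,.015),"box",onz(c,361,221,.033))
for n,i in(("top",c),("scene",s)):print(n,i["color"].shape)
```

```text
A panel top L,R [0.5723 0.2516 0.156 ] [0.565  0.0941 0.156 ]
A base BL,BR [0.4762 0.2534 0.014 ] [0.4712 0.1082 0.014 ]
A pin160, peg187 [0.5542 0.2255 0.16  ] [0.4658 0.2277 0.187 ]
B panel top L,R [ 0.5625 -0.3281  0.156 ] [ 0.5749 -0.5064  0.156 ]
B base BL BR [ 0.4679 -0.3669  0.014 ] [ 0.4787 -0.5129  0.014 ]
B pin160, peg187 [ 0.5463 -0.389   0.16  ] [ 0.5532 -0.4741  0.187 ]
blk 217.0 203.0 15 214 218 200 205
two A peg/pin etc
(array([ 0.5479, -0.39  ,  0.1585]), np.float64(0.002821285923652201)) B pin
(array([ 0.5545, -0.4757,  0.1819]), np.float64(0.00013197963866752217)) B peg
bottle [0.5474 0.3838 0.088 ] tape [ 0.5017 -0.0481  0.015 ] box [ 0.4719 -0.2005  0.033 ]
top (400, 640, 3)
scene (400, 640, 3)
```

```bash
cat >> h.py <<'E'
def th(s=None):
    s=s or readout.read_state(); X=R.from_rotvec(s["tcp_rot"]).as_matrix()
    return np.degrees(np.arctan2(X[1,0],X[0,0])), X
def rows(targets):
    "targets: (x,y,z,theta_deg) world -> tool shifts mm and turn"
    s=readout.read_state();t,X=th(s)
    print("t",s["time"].__round__(2),"pos",s["tool_pos"].round(4),"th",round(t,2),"F",s["wrist_force"].round(1),"z",X[:,2].round(3))
    for x,y,z,q in targets:
        d=X.T@(np.array([x,y,z])-s["tool_pos"]); print((d*1000).round(1),round(t-q,1))
PB=np.array([.5465,-.389]);YB=4.4; PA=np.array([.553,.2245]);YA=-2.
def hook(pin,yaw,phi,rad=.085,back=0.):
    "point at radius rad on the arm at angle phi (rad), 'back' m behind it, i.e. on the folded side"
    a=np.radians(yaw)-np.pi/2-phi; d=np.array([np.cos(a),np.sin(a)]); tang=np.array([d[1],-d[0]])
    return pin+rad*d-back*tang
E
python3 - <<'E'
from h import *
c=read_camera("top")
print(hook(PB,YB,0),hook(PB,YB,1.57))
h=hook(PB,YB,0,back=.023);print(h)
rows([(*h,.25,4.4),(*h,.183,4.4)])
for y in(174,184):print(onz(c,80/6-.4+203,y/6-.4+172,.197))
for u,v in((290,265),(280,275),(432,245)):print(onz(c,u,v,0),onz(c,u,v,.1))
for u,v in((345,195),(385,190)):print(onz(c,u,v,0.05),onz(c,u,v,.3))
E
```

```text
[ 0.55302112 -0.47374948] [ 0.46175574 -0.3955886 ]
[ 0.57595333 -0.47198495]
t 0.25 pos [ 0.2719 -0.6174  0.2476] th 23.77 F [-0.3  0.7  0.1] z [-0.     0.001 -1.   ]
[336.9 -10.6  -2.3] 19.4
[336.9 -10.5  64.7] 19.4
[0.51350603 0.22398057 0.197     ]
[0.50880167 0.22385374 0.197     ]
[0.33624579 0.02057454 0.        ] [0.33554593 0.01800704 0.1       ]
[0.30528954 0.05159174 0.        ] [0.30646961 0.04714061 0.1       ]
[ 0.39908911 -0.42860329  0.        ] [ 0.39457287 -0.40389286  0.1       ]
[ 0.55122082 -0.149927    0.05      ] [ 0.51575651 -0.12985035  0.3       ]
[ 0.56729805 -0.2747914   0.05      ] [ 0.52931643 -0.23516402  0.3       ]
```

Request:
{"api": "jog_arm", "payload": {
  "deltas": [0.048, -0.002, 0, 0, 0, 3, -1, 0.096, -0.003, 0, 0, 0, 6, -1, 0.144, -0.005, 0, 0, 0, 9, -1, 0.192, -0.006, 0, 0, 0, 12, -1, 0.24, -0.008, 0, 0, 0, 15, -1, 0.288, -0.009, 0, 0, 0, 18, -1, 0.337, -0.0105, 0, 0, 0, 19.4, -1, 0.337, -0.0105, 0, 0, 0, 19.4, -1],
  "squeeze": 40
}}

```text
time: 1.05
tool_pos: [0.5817, -0.4682, 0.2476]
tcp_rot: [-3.137, -0.128, -0.004]
wrist_force: [-0.4, -0.6, 0.1]
width: -0.0
grip_force: 0.0
```

Run:
```python
from h import *
h=hook(PB,YB,0,back=.023)
rows([(*h,.25,4.4),(*h,.183,4.4)])
i=read_camera("top");j=read_camera("scene")
a=cv2.resize(i["color"][150:230,400:480],None,fx=5,fy=5,interpolation=2)
b=cv2.resize(j["color"][240:320,370:450],None,fx=5,fy=5,interpolation=2)
cv2.imwrite("pics/d1.png",np.hstack([a,b]))
```

```text
t 1.05 pos [ 0.5817 -0.4682  0.2476] th 4.68 F [-0.4 -0.6  0.1] z [ 0.002  0.002 -1.   ]
[-6.1  3.3 -2.4] 0.3
[-6.2  3.4 64.6] 0.3
```

Request:
{"api": "jog_arm", "payload": {
  "deltas": [0, 0, 0, 0, 0, 0, -1, 0, 0, 0.03, 0, 0, 0, -1, 0, 0, 0.055, 0, 0, 0, -1, 0, 0, 0.064, 0, 0, 0, -1, 0, 0, 0.064, 0, 0, 0, -1]
}}

```text
time: 1.65
tool_pos: [0.5739, -0.4724, 0.182]
tcp_rot: [-3.137, -0.117, 0.005]
wrist_force: [0.3, 0.7, -0.7]
width: -0.0
grip_force: 0.0
```

Run:
```python
from h import *
h=[hook(PB,YB,p,back=.016) for p in (0,.1,.2)]
rows([(*q,.183,4.4) for q in h])
i=read_camera("top");j=read_camera("scene")
a=cv2.resize(i["color"][150:230,400:480],None,fx=5,fy=5,interpolation=2)
b=cv2.resize(j["color"][240:320,370:450],None,fx=5,fy=5,interpolation=2)
cv2.imwrite("pics/d1.png",np.hstack([a,b]))
```

```text
t 1.65 pos [ 0.5739 -0.4724  0.182 ] th 4.26 F [ 0.3  0.7 -0.7] z [-0.003  0.003 -1.   ]
[-4.9 -0.3 -1. ] -0.1
[-13.5   0.9  -1. ] -0.1
[-22.1   1.3  -1. ] -0.1
```

View pics/d1.png

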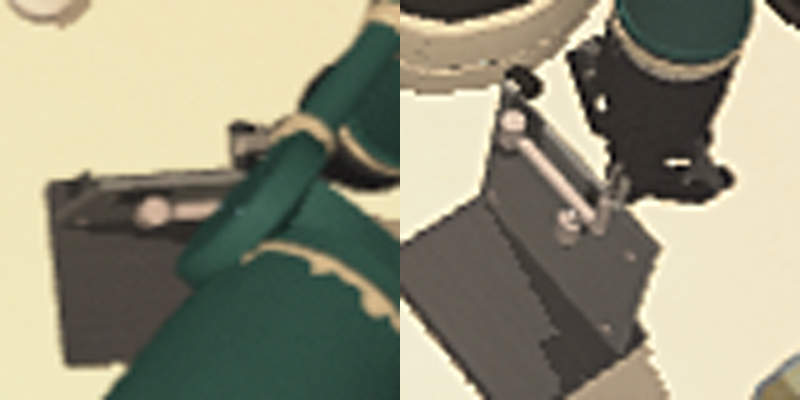

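The fingertips sit just behind B's peg, above the panel edge, as seen at (610,190) in the right-hand half. I'll start pushing.

Request:
{"api": "jog_arm", "payload": {
  "deltas": [-0.003, 0, 0, 0, 0, 0, -1, -0.005, 0, 0, 0, 0, 0, -1, -0.007, 0, 0, 0, 0, 0, -1, -0.009, 0, 0, 0, 0, 0, -1]
}}

```text
time: 2.15
tool_pos: [0.5684, -0.4734, 0.1857]
tcp_rot: [3.138, 0.12, 0.005]
wrist_force: [3.8, -0.5, 2.1]
width: -0.001
grip_force: 2.3
```

Request:
{"api": "jog_arm", "payload": {
  "deltas": [-0.002, 0, 0, 0, 0, 0, -1, -0.004, 0, 0, 0, 0, 0, -1, -0.005, 0, 0, 0, 0, 0, -1]
}}

```text
time: 2.45
tool_pos: [0.5642, -0.4738, 0.1858]
tcp_rot: [3.137, 0.12, 0.007]
wrist_force: [4.6, -0.4, 2.1]
width: 0.004
grip_force: 2.2
```

Request:
{"api": "jog_arm", "payload": {
  "deltas": [-0.002, 0, 0, 0, 0, 0, -1, -0.004, 0, 0, 0, 0, 0, -1, -0.005, 0, 0, 0, 0, 0, -1]
}}

```text
time: 2.75
tool_pos: [0.557, -0.4739, 0.1847]
tcp_rot: [3.139, 0.12, -0.0]
wrist_force: [1.6, -0.9, 0.9]
width: 0.003
grip_force: 0.9
```

Run:
```python
from h import *
rows([(*hook(PB,YB,p,back=.016),.183,4.4-np.degrees(p)*.9) for p in np.arange(.2,1.5,.1)])
```

```text
t 2.75 pos [ 0.557  -0.4739  0.1847] th 4.37 F [ 1.6 -0.9  0.9] z [-0. -0. -1.]
[-5.2  1.1  1.7] 10.3
[-13.8   0.5   1.7] 15.4
[-22.3  -0.9   1.7] 20.6
[-30.7  -3.2   1.7] 25.8
[-38.7  -6.2   1.7] 30.9
[-46.5 -10.1   1.7] 36.1
[-53.8 -14.7   1.7] 41.2
[-60.6 -20.    1.7] 46.4
[-66.8 -26.    1.7] 51.5
[-72.5 -32.6   1.7] 56.7
[-77.4 -39.7   1.7] 61.9
[-81.6 -47.2   1.7] 67.0
[-85.  -55.2   1.7] 72.2
```

Request:
{"api": "jog_arm", "payload": {
  "deltas": [-0.005, 0.001, 0.001, 0, 0, 5, -1, -0.014, 0.0005, 0.001, 0, 0, 12, -1, -0.022, -0.001, 0.001, 0, 0, 18, -1, -0.031, -0.003, 0.001, 0, 0, 25, -1, -0.039, -0.006, 0.001, 0, 0, 31, -1, -0.0465, -0.01, 0.001, 0, 0, 36, -1, -0.054, -0.0145, 0.001, 0, 0, 41, -1, -0.0605, -0.02, 0.001, 0, 0, 46, -1]
}}

```text
time: 3.55
tool_pos: [0.4943, -0.4579, 0.1823]
tcp_rot: [-2.933, 1.122, 0.003]
wrist_force: [2.0, 0.5, 0.1]
width: -0.003
grip_force: 0.9
```

Run:
```python
from h import *
rows([(*hook(PB,YB,p,back=.016),.183,4.4-np.degrees(p)*.9) for p in (.9,1,1.1,1.2,1.3,1.4,1.45,1.5,1.55)])
```

```text
t 3.55 pos [ 0.4943 -0.4579  0.1823] th -41.86 F [2.  0.5 0.1] z [-0.001  0.001 -1.   ]
[ 1.  -0.  -0.7] 0.1
[-7.7  0.4 -0.7] 5.3
[-16.3  -0.1  -0.6] 10.5
[-24.8  -1.5  -0.6] 15.6
[-33.2  -3.7  -0.6] 20.8
[-41.3  -6.7  -0.6] 25.9
[-45.2  -8.5  -0.6] 28.5
[-49.1 -10.5  -0.6] 31.1
[-52.8 -12.7  -0.6] 33.7
```

Request:
{"api": "jog_arm", "payload": {
  "deltas": [-0.0075, 0.0005, 0, 0, 0, 5, -1, -0.016, 0, 0, 0, 0, 10.5, -1, -0.025, -0.0015, 0, 0, 0, 15.5, -1, -0.033, -0.0035, 0, 0, 0, 21, -1, -0.041, -0.0065, 0, 0, 0, 26, -1, -0.043, -0.0075, 0, 0, 0, 27, -1]
}}

```text
time: 4.15
tool_pos: [0.4671, -0.4236, 0.1826]
tcp_rot: [2.594, -1.772, -0.003]
wrist_force: [0.9, -1.3, -0.4]
width: 0.003
grip_force: 0.8
```

Run:
```python
from h import *
rows([(*hook(PB,YB,p,back=.016),.183,4.4-np.degrees(p)*.9) for p in (1.4,1.45,1.5,1.55)])
i=read_camera("top");j=read_camera("scene")
a=cv2.resize(i["color"][160:240,400:480],None,fx=5,fy=5,interpolation=2)
b=cv2.resize(j["color"][240:320,350:430],None,fx=5,fy=5,interpolation=2)
cv2.imwrite("pics/d2.png",np.hstack([a,b]))
```

```text
t 4.15 pos [ 0.4671 -0.4236  0.1826] th -68.7 F [ 0.9 -1.3 -0.4] z [-0.002  0.001 -1.   ]
[ 2.  -0.3 -0.4] -0.9
[-2.3 -0.1 -0.4] 1.7
[-6.6 -0.1 -0.4] 4.3
[-11.   -0.4  -0.4] 6.8
```

View pics/d2.png

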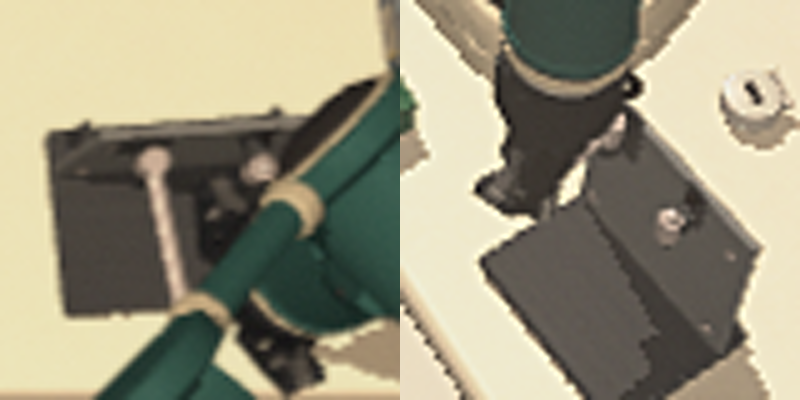

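B's hook is almost square out. I'll creep towards the stop and watch the force.

Request:
{"api": "jog_arm", "payload": {
  "deltas": [-0.0015, 0, 0, 0, 0, 0, -1, -0.003, 0, 0, 0, 0, 0, -1, -0.0045, 0, 0, 0, 0, 0, -1, -0.006, 0, 0, 0, 0, 0, -1]
}}

```text
time: 4.65
tool_pos: [0.4661, -0.4187, 0.1831]
tcp_rot: [-2.595, 1.771, 0.0]
wrist_force: [1.1, -1.8, -0.8]
width: 0.005
grip_force: 0.8
```

Request:
{"api": "jog_arm", "payload": {
  "deltas": [-0.001, 0, 0, 0, 0, 0, -1, -0.002, 0, 0, 0, 0, 0, -1]
}}

```text
time: 4.85
tool_pos: [0.4655, -0.4168, 0.1833]
tcp_rot: [-2.595, 1.771, -0.001]
wrist_force: [1.7, -1.1, -1.5]
width: -0.002
grip_force: 0.9
```

Request:
{"api": "jog_arm", "payload": {
  "deltas": [-0.001, 0, 0, 0, 0, 0, -1, -0.002, 0, 0, 0, 0, 0, -1]
}}

```text
time: 5.05
tool_pos: [0.4651, -0.4155, 0.1836]
tcp_rot: [2.594, -1.771, 0.003]
wrist_force: [3.7, -4.8, -3.4]
width: -0.002
grip_force: 2.7
```

Request:
{"api": "jog_arm", "payload": {
  "deltas": [-0.001, 0, 0, 0, 0, 0, -1, -0.001, 0, 0, 0, 0, 0, -1, -0.001, 0, 0, 0, 0, 0, -1]
}}

```text
time: 5.35
tool_pos: [0.4651, -0.4155, 0.1837]
tcp_rot: [2.594, -1.77, 0.006]
wrist_force: [4.1, -5.2, -3.1]
width: 0.0
grip_force: 3.3
```

Run:
```python
from h import *
s=readout.read_state()["tool_pos"]; x,y,z=s
b=(.4605,-.435)
rows([(*b,.183,-68.7),(*b,.27,-68.7),(.42,-.35,.27,-60),(.42,.22,.27,-2),(.511,.2245,.27,-2)])
```

```text
t 5.35 pos [ 0.4651 -0.4155  0.1837] th -68.63 F [ 4.1 -5.2 -3.1] z [ 0.002 -0.003 -1.   ]
[16.5 11.4  0.7] 0.1
[ 16.8  11.4 -86.3] 0.1
[-77.1  18.1 -86.7] -8.6
[-607.9 -189.6  -88.6] -66.6
[-578.9 -276.   -88.4] -66.6
```

Request:
{"api": "jog_arm", "payload": {
  "deltas": [0.016, 0.003, 0, 0, 0, 0, 1, 0.018, 0.003, -0.043, 0, 0, 0, 1, 0.018, 0.004, -0.087, 0, 0, 0, 1, -0.02, 0.015, -0.087, 0, 0, -4, 1, -0.07, 0.018, -0.087, 0, 0, -10, 1, -0.118, 0.004, -0.087, 0, 0, -18, 1, -0.165, -0.015, -0.087, 0, 0, -26, 1, -0.212, -0.034, -0.087, 0, 0, -34, 1]
}}

```text
time: 6.15
tool_pos: [0.4178, -0.2044, 0.2706]
tcp_rot: [-3.001, 0.929, 0.001]
wrist_force: [1.7, 0.3, 0.6]
width: 1.001
grip_force: 0.0
```

Run:
```python
from h import *
c=read_camera("top");cv2.imwrite("pics/t2.png",c["color"])
rows([(.42,y,.27,-2) for y in(-.1,.0,.15)]+[(.44,.2245,.27,-2),(.5,.2245,.27,-2)])
# B arm line from top
```

```text
t 6.2 pos [ 0.4175 -0.1976  0.2703] th -33.89 F [-1.8  6.  -0.5] z [-0.001  0.007 -1.   ]
[-52.3 -82.4   1. ] -31.9
[-108.1 -165.4    1.7] -31.9
[-191.7 -289.9    2.8] -31.9
[-216.7 -362.9    3.3] -31.9
[-166.9 -396.4    3.2] -31.9
```

Request:
{"api": "jog_arm", "payload": {
  "deltas": [-0.026, -0.041, 0, 0, 0, -5, 1, -0.052, -0.082, 0, 0, 0, -10, 1, -0.08, -0.123, 0, 0, 0, -15, 1, -0.107, -0.164, 0, 0, 0, -20, 1, -0.133, -0.205, 0, 0, 0, -25, 1, -0.16, -0.247, 0, 0, 0, -30, 1, -0.186, -0.288, 0, 0, 0, -32, 1, -0.2, -0.32, 0, 0, 0, -32, 1]
}}

```text
time: 7.0
tool_pos: [0.4355, 0.1737, 0.2707]
tcp_rot: [-3.14, 0.069, 0.001]
wrist_force: [0.8, 0.1, 0.2]
width: 1.0
grip_force: 0.0
```

Run:
```python
from h import *
c=read_camera("top");s=read_camera("scene")
rows([(.44,.2245,.27,-2),(.511,.224,.22,-2),(.511,.224,.185,-2)])
a=cv2.resize(c["color"][165:235,400:480],None,fx=5,fy=5,interpolation=2)
b=cv2.resize(s["color"][130:200,270:350],None,fx=5,fy=5,interpolation=2)
cv2.imwrite("pics/d3.png",np.hstack([a,b]))
```

```text
t 7.1 pos [0.4364 0.1747 0.2706] th -2.38 F [ 0.4 -0.5  0.1] z [-0.001  0.001 -1.   ]
[  1.5 -49.9   0.7] -0.4
[ 72.5 -52.3  50.6] -0.4
[ 72.5 -52.3  85.6] -0.4
```

View pics/d3.png

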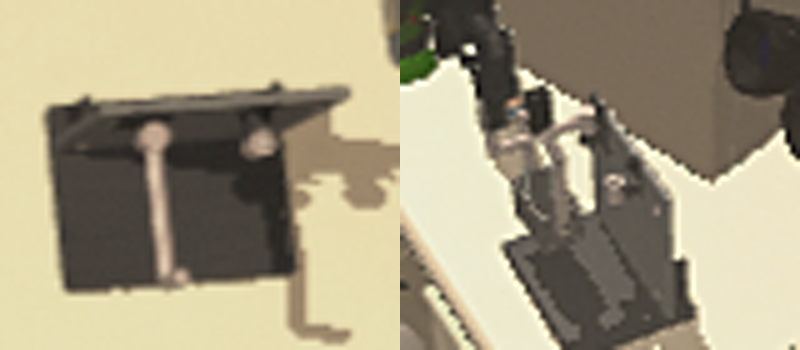

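B's hook is fully out, with its peg at crop (175,278). The caddy still hangs on A, with its block at crop (538,105).

Run:
```python
from h import *
np.set_printoptions(precision=4,suppress=True)
s=read_camera("scene");c=read_camera("top")
print("pegB",onz(c,434.6,220.3,.187),"pinB",onz(c,153/5-.4+400,132/5-.4+165,.16), "pred",hook(PB,YB,1.57))
t0=cv2.imread("pics/top0.png");sc=cv2.imread("pics/scene0.png")
def blk(im,r):
    x,y,w,h=r;g=im[y:y+h,x:x+w].max(2).astype(float);wt=np.clip((70-g)/50,0,1);wt[g>70]=0
    m=(g<45).astype(np.uint8);n,l,st,ce=cv2.connectedComponentsWithStats(m);k=1+st[1:,4].argmax();return ce[k]+[x,y],st[k]
pt,a=blk(t0,(209,196,14,13));ps,b=blk(sc,(292,144,10,14));print(pt,a,ps,b)
print(two(c,pt,s,ps))
print("pred block at top/scene for (.511,.2245,.178):",proj(c,(.511,.2245,.178)),proj(s,(.511,.2245,.178)))
print("peg A proj scene", proj(c,(*hook(PA,YA,1.57),.187)),"meas",(73/6-.4+203,278/6-.4+172))
```

```text
pegB [ 0.4602 -0.3921  0.187 ] pinB [ 0.548  -0.3889  0.16  ] pred [ 0.4618 -0.3956]
[215.7073 202.4634] [ 4  3  7  8 41] [297.3333 153.6667] [4 8 4 4 9]
(array([0.513 , 0.2305, 0.1614]), np.float64(0.00042910613764586216))
pred block at top/scene for (.511,.2245,.178): [216.8414 202.3439] [297.2489 151.6532]
peg A proj scene [214.8665 217.1179] meas (214.76666666666665, 217.93333333333334)
```

Request:
{"api": "jog_arm", "payload": {
  "deltas": [0.025, -0.025, 0, 0, 0, 0, 1, 0.055, -0.045, 0, 0, 0, 0, 1, 0.0725, -0.054, 0, 0, 0, 0, 1, 0.0725, -0.054, 0.03, 0, 0, 0, 1, 0.0725, -0.054, 0.06, 0, 0, 0, 1, 0.0725, -0.054, 0.08, 0, 0, 0, 1, 0.0725, -0.054, 0.088, 0, 0, 0, 1, 0.0725, -0.054, 0.088, 0, 0, 0, 1]
}}

```text
time: 8.0
tool_pos: [0.5102, 0.2201, 0.181]
tcp_rot: [3.139, -0.075, -0.005]
wrist_force: [0.4, -0.1, -0.5]
width: 1.0
grip_force: 0.0
```

Run:
```python
from h import *
s=read_camera("scene");c=read_camera("top")
rows([(.511,.226,.182,-2)])
b=cv2.resize(s["color"][125:205,265:355],None,fx=5,fy=5,interpolation=2)
a=cv2.resize(c["color"][165:245,185:245],None,fx=5,fy=5,interpolation=2)
cv2.imwrite("pics/d4.png",np.hstack([a,b]))
```

```text
t 8.1 pos [0.5117 0.2213 0.1834] th -2.7 F [0.2 1.  0.1] z [ 0.001  0.    -1.   ]
[-0.9 -4.7  1.4] -0.7
```

View pics/d4.png

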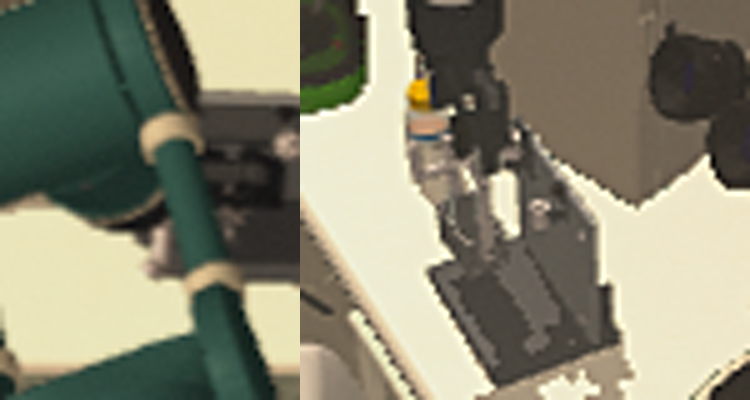

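Request:
{"api": "jog_arm", "payload": {
  "deltas": [-0.001, -0.004, 0.001, 0, 0, 0, 0.2, -0.001, -0.004, 0.001, 0, 0, 0, -0.3, -0.001, -0.004, 0.001, 0, 0, 0, -1, -0.001, -0.004, 0.001, 0, 0, 0, -1, -0.001, -0.004, 0.001, 0, 0, 0, -1, -0.001, -0.004, 0.001, 0, 0, 0, -1],
  "squeeze": 30
}}

```text
time: 8.7
tool_pos: [0.5102, 0.2259, 0.1817]
tcp_rot: [3.141, -0.072, 0.001]
wrist_force: [-0.5, -0.8, 1.5]
width: 0.183
grip_force: 35.2
```

Request:
{"api": "jog_arm", "payload": {
  "deltas": [0, 0, -0.01, 0, 0, 0, -1, 0, 0, -0.025, 0, 0, 0, -1, 0, 0, -0.045, 0, 0, 0, -1, 0, 0, -0.05, 0, 0, 0, -1, 0, 0, -0.05, 0, 0, 0, -1]
}}

```text
time: 9.2
tool_pos: [0.5111, 0.2264, 0.2333]
tcp_rot: [-3.139, 0.072, -0.005]
wrist_force: [0.2, 0.7, -1.5]
width: 0.18
grip_force: 34.6
```

Run:
```python
from h import *
rows([(.405,.23,.231,-2),(.42,0,.25,0),(.39,-.2,.25,4)])
```

```text
t 9.2 pos [0.5111 0.2264 0.2333] th -2.63 F [ 0.2  0.7 -1.5] z [ 0.003  0.001 -1.   ]
[-106.1    1.3    1.9] -0.6
[-80.5 230.3 -17.3] -2.6
[-101.3  431.5  -17.7] -6.6
```

Request:
{"api": "jog_arm", "payload": {
  "deltas": [-0.015, 0, 0, 0, 0, 0, -1, -0.04, 0, 0, 0, 0, 0, -1, -0.07, 0, 0, 0, 0, 0, -1, -0.095, 0, 0, 0, 0, 0, -1, -0.106, 0.005, -0.005, 0, 0, 0, -1, -0.105, 0.03, -0.015, 0, 0, 0, -1, -0.105, 0.065, -0.017, 0, 0, 0, -1, -0.103, 0.105, -0.017, 0, 0, 0, -1]
}}

```text
time: 10.0
tool_pos: [0.4021, 0.1252, 0.2488]
tcp_rot: [-3.141, 0.068, -0.002]
wrist_force: [0.5, -0.8, -1.6]
width: 0.18
grip_force: 34.5
```

Run:
```python
from h import *
print(readout.read_state()["width"])
rows([(.412,0,.25,0),(.405,-.2,.25,2),(.405,-.3,.25,4.4)])
```

```text
0.1798269085506846
t 10.0 pos [0.4021 0.1252 0.2488] th -2.49 F [ 0.5 -0.8 -1.6] z [ 0.001  0.    -1.   ]
[ 15.4 124.6  -1.2] -2.5
[ 17.  324.7  -1.2] -4.5
[ 21.4 424.6  -1.3] -6.9
```

Request:
{"api": "jog_arm", "payload": {
  "deltas": [0.006, 0.045, 0, 0, 0, -0.5, -1, 0.012, 0.09, 0, 0, 0, -1, -1, 0.016, 0.135, 0, 0, 0, -2, -1, 0.017, 0.18, 0, 0, 0, -3, -1, 0.017, 0.225, 0, 0, 0, -4, -1, 0.017, 0.27, 0, 0, 0, -5, -1, 0.018, 0.315, 0, 0, 0, -6, -1, 0.019, 0.355, 0, 0, 0, -7, -1]
}}

```text
time: 10.8
tool_pos: [0.4041, -0.232, 0.2483]
tcp_rot: [3.139, 0.119, 0.0]
wrist_force: [0.9, 1.1, -1.6]
width: 0.18
grip_force: 34.5
```

Run:
```python
from h import *
d=hook(PB,YB,1.57);u=(d-PB)/.085
print(d)
for r in(.145,.085,.042):print(r,PB+u*r)
rows([(*(PB+u*.145),.235,4.4),(*(PB+u*.04),.235,4.4),(*(PB+u*.04),.182,4.4)])
```

```text
[ 0.46175574 -0.3955886 ]
0.145 [ 0.40193626 -0.40023938]
0.085 [ 0.46175574 -0.3955886 ]
0.042 [ 0.50462636 -0.39225555]
t 10.8 pos [ 0.4041 -0.232   0.2483] th 4.35 F [ 0.9  1.1 -1.6] z [ 0. -0. -1.]
[-14.9 167.6  13.3] -0.1
[ 90.1 167.4  13.3] -0.1
[ 90.1 167.4  66.3] -0.1
```

Request:
{"api": "jog_arm", "payload": {
  "deltas": [-0.004, 0.04, 0, 0, 0, 0, -1, -0.008, 0.08, 0.005, 0, 0, 0, -1, -0.012, 0.12, 0.01, 0, 0, 0, -1, -0.015, 0.15, 0.013, 0, 0, 0, -1, -0.015, 0.166, 0.013, 0, 0, 0, -1, -0.015, 0.166, 0.013, 0, 0, 0, -1]
}}

```text
time: 11.4
tool_pos: [0.4023, -0.3981, 0.2349]
tcp_rot: [-3.139, -0.116, 0.001]
wrist_force: [-1.3, 0.9, -1.2]
width: 0.18
grip_force: 34.5
```

Run:
```python
from h import *
rows([(.506,-.391,.236,4.4),(.506,-.391,.182,4.4)])
s=read_camera("scene");c=read_camera("top")
b=cv2.resize(s["color"][225:315,320:430],None,fx=4,fy=4,interpolation=2)
a=cv2.resize(c["color"][165:255,385:470],None,fx=4,fy=4,interpolation=2)
cv2.imwrite("pics/d5.png",np.hstack([a,b]))
```

```text
t 11.4 pos [ 0.4023 -0.3981  0.2349] th 4.24 F [-1.3  0.9 -1.2] z [-0.001  0.    -1.   ]
[104.    0.6  -1.2] -0.2
[104.    0.6  52.8] -0.2
```

View pics/d5.png

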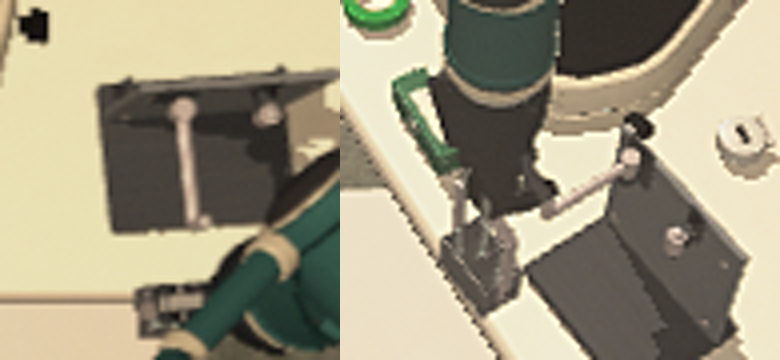

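The caddy is in front of B's arm and in line with it, with the peg at (199,222) in the left-hand half. I'll slide it in over the peg.

Request:
{"api": "jog_arm", "payload": {
  "deltas": [0.015, 0, -0.001, 0, 0, 0, -1, 0.035, 0, -0.001, 0, 0, 0, -1, 0.055, 0, -0.001, 0, 0, 0, -1, 0.08, 0, -0.001, 0, 0, 0, -1, 0.098, 0, -0.001, 0, 0, 0, -1, 0.103, 0, -0.001, 0, 0, 0, -1, 0.103, 0, -0.001, 0, 0, 0, -1]
}}

```text
time: 12.2
tool_pos: [0.5065, -0.3879, 0.2359]
tcp_rot: [-3.139, -0.123, 0.001]
wrist_force: [-0.0, 0.1, -1.4]
width: 0.184
grip_force: 34.5
```

Request:
{"api": "jog_arm", "payload": {
  "deltas": [0, 0, 0.015, 0, 0, 0, -1, 0, 0, 0.03, 0, 0, 0, -1, 0, 0, 0.04, 0, 0, 0, -1, 0, 0, 0.046, 0, 0, 0, -1, 0, 0, 0.048, 0, 0, 0, -1]
}}

```text
time: 12.7
tool_pos: [0.5043, -0.3882, 0.1865]
tcp_rot: [-3.138, -0.119, 0.003]
wrist_force: [0.2, 0.3, -1.4]
width: 0.184
grip_force: 34.5
```

Request:
{"api": "jog_arm", "payload": {
  "deltas": [0, 0, 0.001, 0, 0, 0, -1, 0, 0, 0.002, 0, 0, 0, -1, 0, 0, 0.003, 0, 0, 0, -1]
}}

```text
time: 13.0
tool_pos: [0.5058, -0.3889, 0.186]
tcp_rot: [3.138, 0.12, 0.002]
wrist_force: [0.2, 0.0, -1.1]
width: 0.182
grip_force: 34.5
```

Request:
{"api": "jog_arm", "payload": {
  "deltas": [0, 0, 0.001, 0, 0, 0, -1, 0, 0, 0.001, 0, 0, 0, -1]
}}

```text
time: 13.2
tool_pos: [0.5055, -0.3885, 0.1844]
tcp_rot: [3.139, 0.12, 0.0]
wrist_force: [0.1, 0.4, -1.0]
width: 0.184
grip_force: 34.5
```

Request:
{"api": "jog_arm", "payload": {
  "deltas": [0, 0, 0.001, 0, 0, 0, -1, 0, 0, 0.001, 0, 0, 0, -1]
}}

```text
time: 13.4
tool_pos: [0.5056, -0.3886, 0.1838]
tcp_rot: [3.139, 0.12, 0.001]
wrist_force: [0.0, 0.5, 0.4]
width: 0.181
grip_force: 34.9
```

Request:
{"api": "jog_arm", "payload": {
  "deltas": [0, 0, 0.001, 0, 0, 0, -1, 0, 0, 0.001, 0, 0, 0, -1]
}}

```text
time: 13.6
tool_pos: [0.5057, -0.3887, 0.1837]
tcp_rot: [3.139, 0.12, 0.001]
wrist_force: [-2.1, 1.6, 4.8]
width: 0.182
grip_force: 35.5
```

The caddy is seated, with the force now upward. I'll ease off and release.

Request:
{"api": "jog_arm", "payload": {
  "deltas": [0, 0, -0.001, 0, 0, 0, -1, 0, 0, -0.001, 0, 0, 0, -0.4, 0, 0, -0.001, 0, 0, 0, 0, 0, 0, -0.001, 0, 0, 0, 0, 0, 0, -0.001, 0, 0, 0, 0, 0, 0, -0.02, 0, 0, 0, 0, 0, 0, -0.06, 0, 0, 0, 0, 0, 0, -0.1, 0, 0, 0, 0]
}}

```text
time: 14.4
tool_pos: [0.5047, -0.388, 0.2818]
tcp_rot: [-3.137, -0.12, 0.004]
wrist_force: [-0.0, -1.0, -0.5]
width: 0.501
grip_force: 0.0
```

Run:
```python
from h import *
h=hook(PA,YA,1.57,back=-.025)
rows([(.41,-.30,.285,4.4),(.41,-.1,.285,0),(.41,.1,.285,-2),(*h,.285,-2)])
print(h)
```

```text
t 14.4 pos [ 0.5047 -0.388   0.2818] th 4.37 F [-0.  -1.  -0.5] z [-0.002  0.002 -1.   ]
[-87.7 -94.9  -2.8] -0.0
[ -72.5 -294.4   -2.4] 4.4
[ -57.3 -493.8   -2. ] 6.4
[  13.  -641.2   -1.8] 6.4
[0.46890204 0.25238427]
```

Request:
{"api": "jog_arm", "payload": {
  "deltas": [-0.035, -0.02, 0, 0, 0, 0, -1, -0.07, -0.055, 0, 0, 0, -4, -1, -0.09, -0.098, 0, 0, 0, -9, -1, -0.087, -0.147, 0, 0, 0, -14, -1, -0.083, -0.196, 0, 0, 0, -20, -1, -0.079, -0.245, 0, 0, 0, -26, -1, -0.075, -0.294, 0, 0, 0, -32, -1, -0.071, -0.343, 0, 0, 0, -38, -1]
}}

```text
time: 15.2
tool_pos: [0.4081, -0.0503, 0.2825]
tcp_rot: [2.927, 1.14, 0.002]
wrist_force: [1.4, 0.0, -0.1]
width: -0.001
grip_force: 0.0
```

Run:
```python
from h import *
h=hook(PA,YA,1.57,back=-.028)
rows([(.41,-.05,.28,50),(.41,.1,.28,70),(*h,.28,88)])
```

```text
t 15.2 pos [ 0.4081 -0.0503  0.2825] th 42.56 F [ 1.4  0.  -0.1] z [ 0.001 -0.    -1.   ]
[1.6 1.1 2.5] -7.4
[ 103.1 -109.4    2.5] -27.4
[ 251.6 -183.9    2.6] -45.4
```

Request:
{"api": "jog_arm", "payload": {
  "deltas": [0.034, -0.036, 0, 0, 0, -7, -1, 0.068, -0.072, 0, 0, 0, -14, -1, 0.103, -0.108, 0, 0, 0, -21, -1, 0.145, -0.13, 0, 0, 0, -28, -1, 0.187, -0.151, 0, 0, 0, -35, -1, 0.22, -0.168, 0, 0, 0, -41, -1, 0.2515, -0.184, 0, 0, 0, -45.5, -1, 0.2515, -0.184, 0, 0, 0, -45.5, -1]
}}

```text
time: 16.0
tool_pos: [0.4712, 0.2571, 0.2819]
tcp_rot: [-2.257, -2.184, -0.002]
wrist_force: [-0.4, 0.4, -0.5]
width: 0.004
grip_force: 0.0
```

Run:
```python
from h import *
c=read_camera("top");s=read_camera("scene")
h=hook(PA,YA,1.57,back=-.028);print(h)
rows([(*h,.183,88),(*hook(PA,YA,1.57,back=-.016),.183,88)])
cv2.imwrite("pics/t9.png",c["color"]);cv2.imwrite("pics/s9.png",s["color"])
# block B check
g=c["color"][190:225,415:450].max(2);n,l,st,ce=cv2.connectedComponentsWithStats((g<30).astype(np.uint8))
for k in range(1,n):
    if st[k,4]>8:print(st[k],ce[k]+[415,190],onz(c,*(ce[k]+[415,190]),.19))
a=cv2.resize(c["color"][165:235,400:480],None,fx=4,fy=4,interpolation=2)
b=cv2.resize(s["color"][125:195,265:345],None,fx=4,fy=4,interpolation=2)
d=cv2.resize(c["color"][165:235,200:280],None,fx=4,fy=4,interpolation=2)
e=cv2.resize(s["color"][235:305,350:430],None,fx=4,fy=4,interpolation=2)
cv2.imwrite("pics/d6.png",np.vstack([np.hstack([a,e]),np.hstack([d,b])]))
```

```text
[0.46900435 0.25538252]
t 16.1 pos [0.4701 0.2539 0.2818] th 87.92 F [-0.2 -0.9 -0.2] z [-0.001 -0.001 -1.   ]
[ 1.5 -1.1 98.8] -0.1
[-10.5  -1.   98.8] -0.1
```

View pics/d6.png

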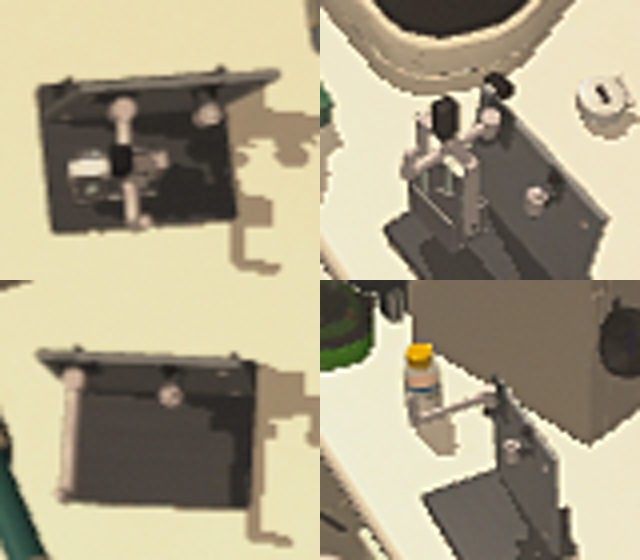

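The caddy hangs upright on B, released. A's hook is out and empty, with its peg at about (64,492) in the picture. I'll descend beside it and push.

Request:
{"api": "jog_arm", "payload": {
  "deltas": [0.001, 0, 0.04, 0, 0, 0, -1, 0.001, 0, 0.08, 0, 0, 0, -1, 0.001, 0, 0.097, 0, 0, 0, -1, 0.001, 0, 0.098, 0, 0, 0, -1, -0.005, 0, 0.098, 0, 0, 0, -1, -0.009, 0, 0.098, 0, 0, 0, -1]
}}

```text
time: 16.7
tool_pos: [0.4711, 0.244, 0.1863]
tcp_rot: [2.262, 2.178, 0.004]
wrist_force: [-0.2, 0.1, -0.0]
width: -0.002
grip_force: 0.0
```

Run:
```python
from h import *
rows([(*hook(PA,YA,p,back=-.016),.183,88+np.degrees(1.57-p)) for p in np.arange(1.5,.3,-.1)])
```

```text
t 16.7 pos [0.4711 0.244  0.1863] th 87.82 F [-0.2  0.1 -0. ] z [ 0.003  0.001 -1.   ]
[-6.7 -3.3  3.3] -4.2
[-15.3  -3.9   3.3] -9.9
[-23.9  -3.5   3.2] -15.6
[-32.5  -2.4   3.2] -21.4
[-40.9  -0.3   3.2] -27.1
[-49.1   2.5   3.2] -32.8
[-56.9   6.2   3.2] -38.6
[-64.3  10.6   3.2] -44.3
[-71.3  15.8   3.2] -50.0
[-77.7  21.6   3.3] -55.8
[-83.4  28.    3.3] -61.5
[-88.6  35.    3.3] -67.2
```

Request:
{"api": "jog_arm", "payload": {
  "deltas": [-0.0025, -0.002, 0.001, 0, 0, -1, -1, -0.0065, -0.003, 0.001, 0, 0, -4, -1, -0.011, -0.004, 0.001, 0, 0, -7, -1, -0.0155, -0.004, 0.001, 0, 0, -10, -1, -0.0195, -0.004, 0.001, 0, 0, -13, -1, -0.024, -0.0035, 0.001, 0, 0, -16, -1]
}}

```text
time: 17.3
tool_pos: [0.4662, 0.2211, 0.1851]
tcp_rot: [1.933, 2.475, 0.005]
wrist_force: [-1.1, 0.8, 1.3]
width: -0.001
grip_force: 0.8
```

Run:
```python
from h import *
rows([(*hook(PA,YA,p,back=-.016),.183,88+np.degrees(1.57-p)) for p in np.arange(1.2,.29,-.1)])
```

```text
t 17.3 pos [0.4662 0.2211 0.1851] th 104.01 F [-1.1  0.8  1.3] z [ 0.002  0.002 -1.   ]
[-9.5 -1.1  2. ] -5.2
[-18.1  -1.4   2. ] -10.9
[-26.8  -1.    2. ] -16.6
[-35.3   0.4   2. ] -22.4
[-43.7   2.6   2. ] -28.1
[-51.8   5.6   2. ] -33.8
[-59.5   9.4   2. ] -39.6
[-66.9  13.9   2. ] -45.3
[-73.7  19.2   2. ] -51.0
[-80.   25.1   2. ] -56.8
```

Contact is light (about 1.5 N), so I'll follow the arc.

Request:
{"api": "jog_arm", "payload": {
  "deltas": [-0.0095, -0.001, 0.001, 0, 0, -5, -1, -0.018, -0.0015, 0.001, 0, 0, -11, -1, -0.027, -0.001, 0.001, 0, 0, -17, -1, -0.0355, 0.0005, 0.001, 0, 0, -22.5, -1, -0.0435, 0.0025, 0.001, 0, 0, -28, -1, -0.052, 0.0055, 0.001, 0, 0, -34, -1, -0.0595, 0.0095, 0.001, 0, 0, -39.5, -1, -0.067, 0.014, 0.001, 0, 0, -45, -1]
}}

```text
time: 18.1
tool_pos: [0.4958, 0.159, 0.1838]
tcp_rot: [0.836, 3.027, 0.003]
wrist_force: [-0.9, 2.7, -0.6]
width: -0.002
grip_force: 0.8
```

Run:
```python
from h import *
rows([(*hook(PA,YA,p,back=-.016),.183,88+np.degrees(1.57-p)) for p in (.5,.4,.35,.3,.25,.2,.1,0)])
```

```text
t 18.1 pos [0.4958 0.159  0.1838] th 149.11 F [-0.9  2.7 -0.6] z [ 0.002  0.001 -1.   ]
[0.2 0.5 0.8] -0.2
[-8.4 -0.6  0.9] -5.9
[-12.7  -0.9   0.9] -8.8
[-17.1  -0.9   0.9] -11.7
[-21.4  -0.7   0.9] -14.5
[-25.7  -0.3   0.9] -17.4
[-34.2   1.1   0.9] -23.1
[-42.5   3.4   0.9] -28.8
```

Request:
{"api": "jog_arm", "payload": {
  "deltas": [-0.0045, 0, 0, 0, 0, -5, -1, -0.009, -0.0005, 0, 0, 0, -11, -1, -0.013, -0.001, 0, 0, 0, -17, -1, -0.017, -0.001, 0, 0, 0, -23, -1]
}}

```text
time: 18.5
tool_pos: [0.5091, 0.1488, 0.1833]
tcp_rot: [0.215, 3.134, -0.0]
wrist_force: [-1.7, -1.1, 0.9]
width: 0.003
grip_force: 1.0
```

Run:
```python
from h import *
rows([(*hook(PA,YA,p,back=-.016),.183,173) for p in (.3,.25,.2,.1,0)])
```

```text
t 18.5 pos [0.5091 0.1488 0.1833] th 172.14 F [-1.7 -1.1  0.9] z [ 0. -0. -1.]
[-0.7  0.8  0.3] -0.9
[-4.8 -0.7  0.3] -0.9
[-8.9 -2.   0.3] -0.9
[-17.3  -4.    0.3] -0.9
[-25.9  -5.2   0.3] -0.9
```

Request:
{"api": "jog_arm", "payload": {
  "deltas": [-0.0015, -0.0003, 0, 0, 0, 0, -1, -0.003, -0.0006, 0, 0, 0, 0, -1, -0.004, -0.001, 0, 0, 0, 0, -1]
}}

```text
time: 18.8
tool_pos: [0.5133, 0.1478, 0.1829]
tcp_rot: [0.225, 3.133, 0.001]
wrist_force: [-1.4, -0.2, 0.9]
width: 0.003
grip_force: 0.8
```

Request:
{"api": "jog_arm", "payload": {
  "deltas": [-0.001, -0.0003, 0, 0, 0, 0, -1, -0.002, -0.0006, 0, 0, 0, 0, -1, -0.003, -0.001, 0, 0, 0, 0, -1]
}}

```text
time: 19.1
tool_pos: [0.5161, 0.1466, 0.1824]
tcp_rot: [0.223, 3.133, 0.001]
wrist_force: [-1.1, 2.1, 1.3]
width: 0.002
grip_force: 0.7
```

Request:
{"api": "jog_arm", "payload": {
  "deltas": [-0.001, -0.0003, 0, 0, 0, 0, -1, -0.002, -0.0006, 0, 0, 0, 0, -1]
}}

```text
time: 19.3
tool_pos: [0.5179, 0.1457, 0.1822]
tcp_rot: [-0.223, -3.134, -0.001]
wrist_force: [0.3, 1.1, -0.5]
width: 0.002
grip_force: 0.6
```

Request:
{"api": "jog_arm", "payload": {
  "deltas": [-0.001, -0.0003, 0, 0, 0, 0, -1, -0.002, -0.0005, 0, 0, 0, 0, -1]
}}

```text
time: 19.5
tool_pos: [0.5197, 0.1447, 0.1821]
tcp_rot: [-0.223, -3.133, -0.0]
wrist_force: [-1.5, 1.4, 0.0]
width: -0.002
grip_force: 0.9
```

Request:
{"api": "jog_arm", "payload": {
  "deltas": [-0.001, -0.0002, 0, 0, 0, 0, -1, -0.002, -0.0005, 0, 0, 0, 0, -1]
}}

```text
time: 19.7
tool_pos: [0.5207, 0.1444, 0.182]
tcp_rot: [-0.223, -3.131, -0.001]
wrist_force: [-6.8, 4.6, 2.1]
width: 0.002
grip_force: 3.1
```

Request:
{"api": "jog_arm", "payload": {
  "deltas": [-0.001, -0.0002, 0, 0, 0, 0, -1, -0.002, -0.0005, 0, 0, 0, 0, -1]
}}

```text
time: 19.9
tool_pos: [0.522, 0.144, 0.182]
tcp_rot: [-0.223, -3.13, -0.002]
wrist_force: [-5.6, 5.6, 3.4]
width: -0.001
grip_force: 3.2
```

Request:
{"api": "jog_arm", "payload": {
  "deltas": [-0.001, 0.0002, 0, 0, 0, 0, -1]
}}

```text
time: 20.0
tool_pos: [0.5233, 0.1438, 0.1821]
tcp_rot: [-0.223, -3.131, -0.001]
wrist_force: [-5.8, 2.6, 2.4]
width: 0.006
grip_force: 2.6
```

Request:
{"api": "jog_arm", "payload": {
  "deltas": [-0.001, 0.0002, 0, 0, 0, 0, -1]
}}

```text
time: 20.1
tool_pos: [0.5246, 0.1436, 0.1821]
tcp_rot: [-0.222, -3.131, -0.0]
wrist_force: [-4.1, 2.4, 2.6]
width: -0.0
grip_force: 2.5
```

Request:
{"api": "jog_arm", "payload": {
  "deltas": [-0.001, 0.0002, 0, 0, 0, 0, -1]
}}

```text
time: 20.2
tool_pos: [0.5259, 0.1433, 0.1822]
tcp_rot: [-0.222, -3.132, 0.0]
wrist_force: [-3.6, 0.8, 1.2]
width: 0.001
grip_force: 1.9
```

Request:
{"api": "jog_arm", "payload": {
  "deltas": [-0.001, 0.0002, 0, 0, 0, 0, -1]
}}

```text
time: 20.3
tool_pos: [0.5274, 0.1432, 0.1822]
tcp_rot: [-0.222, -3.133, 0.001]
wrist_force: [-3.5, -0.1, 2.1]
width: 0.001
grip_force: 1.6
```

Request:
{"api": "jog_arm", "payload": {
  "deltas": [-0.001, 0.0002, 0, 0, 0, 0, -1]
}}

```text
time: 20.4
tool_pos: [0.5287, 0.143, 0.1822]
tcp_rot: [-0.223, -3.134, 0.001]
wrist_force: [-3.7, -0.8, 1.1]
width: -0.001
grip_force: 1.5
```

Request:
{"api": "jog_arm", "payload": {
  "deltas": [-0.001, 0.0002, 0, 0, 0, 0, -1]
}}

```text
time: 20.5
tool_pos: [0.5299, 0.1429, 0.1822]
tcp_rot: [0.223, 3.133, -0.002]
wrist_force: [-2.8, -1.6, 0.9]
width: -0.0
grip_force: 1.2
```

Request:
{"api": "jog_arm", "payload": {
  "deltas": [-0.001, 0.0002, 0, 0, 0, 0, -1]
}}

```text
time: 20.6
tool_pos: [0.531, 0.143, 0.1822]
tcp_rot: [0.223, 3.133, -0.001]
wrist_force: [-1.6, -0.6, -0.3]
width: -0.0
grip_force: 0.9
```

Request:
{"api": "jog_arm", "payload": {
  "deltas": [-0.001, 0.0002, 0, 0, 0, 0, -1]
}}

```text
time: 20.7
tool_pos: [0.532, 0.1432, 0.1822]
tcp_rot: [0.223, 3.133, -0.001]
wrist_force: [-1.5, -1.1, 0.0]
width: -0.001
grip_force: 0.8
```

Request:
{"api": "jog_arm", "payload": {
  "deltas": [-0.001, 0.0002, 0, 0, 0, 0, -1]
}}

```text
time: 20.8
tool_pos: [0.533, 0.1435, 0.1822]
tcp_rot: [0.223, 3.133, -0.0]
wrist_force: [-2.0, -0.8, -0.8]
width: 0.002
grip_force: 0.7
```

Request:
{"api": "jog_arm", "payload": {
  "deltas": [-0.001, 0.0002, 0, 0, 0, 0, -1]
}}

```text
time: 20.9
tool_pos: [0.534, 0.1436, 0.1822]
tcp_rot: [0.223, 3.133, -0.0]
wrist_force: [-2.2, -1.6, -0.2]
width: 0.002
grip_force: 0.7
```

Request:
{"api": "jog_arm", "payload": {
  "deltas": [-0.001, 0.0002, 0, 0, 0, 0, -1]
}}

```text
time: 21.0
tool_pos: [0.5345, 0.1436, 0.1821]
tcp_rot: [-0.223, -3.133, 0.001]
wrist_force: [-3.6, -1.7, 1.4]
width: -0.005
grip_force: 1.8
```

Request:
{"api": "jog_arm", "payload": {
  "deltas": [-0.001, 0.0002, 0, 0, 0, 0, -1]
}}

```text
time: 21.1
tool_pos: [0.5348, 0.1436, 0.1821]
tcp_rot: [-0.223, -3.131, 0.001]
wrist_force: [-6.4, -1.8, 3.4]
width: -0.001
grip_force: 3.1
```

Request:
{"api": "jog_arm", "payload": {
  "deltas": [-0.001, 0.0002, 0, 0, 0, 0, -1]
}}

```text
time: 21.2
tool_pos: [0.5351, 0.1435, 0.182]
tcp_rot: [-0.223, -3.129, 0.002]
wrist_force: [-8.5, -3.1, 5.3]
width: -0.0
grip_force: 4.3
```

Run:
```python
from h import *
s=read_camera("scene");c=read_camera("top")
rows([])
for p in(0,.08,.15,.27):
  print(p,proj(s,(*hook(PA,YA,p),.187)),proj(s,(*hook(PA,YA,p),.15)),proj(c,(*hook(PA,YA,p),.187)))
cv2.imwrite("pics/s11.png",s["color"])
```

```text
t 21.3 pos [0.5351 0.1436 0.182 ] th 171.87 F [-7.7 -1.8  3.3] z [-0.004 -0.001 -1.   ]
0 [315.45105591 159.26966817] [315.69732951 166.00256838] [246.77761238 188.34770602]
0.08 [313.87855428 159.76878278] [314.15208305 166.50108401] [246.55308341 190.71372129]
0.15 [312.4584844  160.13516604] [312.75662131 166.86700804] [246.19966477 192.76875836]
0.27 [309.9509392  160.60424579] [310.29248774 167.33546695] [245.25770841 196.22843255]
```

The stop, or possibly the ball, now gives about 9 N. I'll back off and measure the hook's angle from the top view before deciding.

Request:
{"api": "jog_arm", "payload": {
  "deltas": [0.01, 0, 0, 0, 0, 0, -1, 0.03, 0, 0, 0, 0, 0, -1, 0.035, 0, -0.05, 0, 0, 0, -1, 0.06, 0.02, -0.1, 0, 0, 0, -1, 0.1, 0.01, -0.1, 0, 0, 0, -1, 0.1, -0.04, -0.1, 0, 0, 0, -1, 0.1, -0.08, -0.1, 0, 0, 0, -1, 0.1, -0.12, -0.1, 0, 0, 0, -1]
}}

```text
time: 22.1
tool_pos: [0.4208, 0.039, 0.2832]
tcp_rot: [0.218, 3.13, 0.001]
wrist_force: [1.3, 0.1, 0.1]
width: -0.002
grip_force: 0.0
```

Run:
```python
from h import *
s=read_camera("scene");c=read_camera("top")
rows([])
for n,i,x0,y0,w,h in(("top",c,210,180,45,20),("scene",s,295,140,28,36)):
    k=i["color"][y0:y0+h,x0:x0+w].astype(int)
    # pinkish steel: red clearly above blue, mid-bright
    g=k.max(2); r=k[...,2]-k[...,0]
    print(n,x0,y0)
    for row in range(h): print(y0+row,''.join('%3d'%(v//4) for v in g[row]))
    if n=="top":break
```

```text
t 22.2 pos [0.4207 0.0362 0.2829] th 171.63 F [0.3 0.4 0.3] z [ 0.003 -0.001 -1.   ]
top 210 180
180  57 57 57 57 57 57 57 57 56 55 56 57 57 57 57 57 57 57 57 57 57 57 57 57 57 57 57 57 57 57 57 57 57 57 57 57 57 57 57 57 57 57 57 57 57
181  54 54 55 56 56 55 55 56 44 38 50 56 57 57 57 57 57 57 57 57 57 57 57 57 57 57 57 57 57 57 57 57 57 57 57 57 57 57 57 57 57 57 57 57 57
182  36 36 42 45 44 43 44 43 32 20 28 47 54 54 54 54 54 54 54 54 54 55 55 55 55 55 55 56 55 56 56 56 56 56 57 57 57 57 57 57 57 57 57 57 57
183  32 32 31 30 30 30 29 29 28 29 32 32 31 30 29 32 35 35 33 33 32 36 38 37 36 36 42 46 45 43 43 43 43 50 54 54 54 54 54 54 55 54 54 54 54
184  30 29 29 27 24 24 24 24 24 28 31 32 31 30 31 31 31 32 32 32 32 31 32 32 32 31 31 32 32 31 30 30 30 31 33 33 33 32 31 33 35 35 35 34 33
185  30 19 16 15 14 14 14 14 16 19 20 20 18 16 19 24 25 26 27 27 27 28 28 29 29 29 29 29 29 29 28 29 29 29 30 31 31 31 32 31 32 32 33 32 32
186  51 34 19 15 12  9 13 16 19 15  9  8  8  8 11 14 16 16 15 16 16 15 15 15 15 15 15 15 15 17 14 12 12 12 17 18 19 22 22 23 25 26 27 27 27
187  57 51 34 20 16 14 
[... 1096 characters left out ...]

195  57 57 57 57 57 57 41 18 18 18 17 18 18 17 18 17 18 18 17 17 18 18 18 17 18 18 18 18 18 18 33 39 37 41 35 20 13 11 11 11 11 11 10 11 11
196  57 57 57 57 57 57 41 18 17 17 17 17 18 17 18 17 18 18 17 17 17 18 18 17 17 18 17 17 18 17 17 25 30 27 22 19 17 14 12 12 12 11 11 11 11
197  57 57 57 57 57 57 42 18 18 18 17 17 18 18 18 18 18 18 18 17 18 17 17 17 17 17 17 17 17 17 18 18 19 20 18 17 17 17 18 17 18 15 13 12 10
198  57 57 57 57 57 56 40 19 18 18 18 18 17 17 18 18 18 17 18 18 17 17 17 17 17 17 17 17 18 17 18 18 17 17 18 17 17 17 18 18 18 17 17 13 11
199  57 57 57 57 57 52 33 18 18 18 18 18 18 18 18 18 18 18 18 18 18 18 18 18 18 18 18 18 18 18 18 18 18 18 18 18 17 16 17 16 17 17 14 11 10
```

The arm runs from (224,190.0) to (240,190.8), parallel to the panel edge. The peg sits at (246,188.6), where angle 0 predicts (246.8,188.3), so hook A is home. The robot is clear of everything.

Run:
```python
from h import *
c=read_camera("top");t=cv2.imread("pics/t9.png")
print(np.abs(c["color"][185:225,405:470].astype(int)-t[185:225,405:470]).max())
from workcell import finish_job
print(finish_job())
```

```text
74
the job is handed in; nothing more can be done
None
```

Handed in at about 22 s: the caddy hangs by itself on stand B's swung-out hook, and hook A is folded home against its stop. The finish call returned no verdict. A last before/after image comparison at stand B showed some pixel change (up to 74 of 255) that I did not look into before handing in.

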